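Draw the welded test coupon from the rack and hold it up for inspection

TASK

The three upright steel plates in the slotted rack are weld test coupons: draw the one with the finished weld bead running right across it straight up out of its pocket, leaving the other two (one only tacked at the ends of its seam, one blank) where they stand. Once it is clear of the rack, lean it about 45 degrees so that its bead face looks obliquely up at the ceiling light for inspection, the whole plate at least 15 cm above the table. Do not put it down: finish while holding it still there.

Things in the scene. Friction and masses are not known exactly. Their poses are not given: they have to be found in the camera images.
- welded_mid (a point): centre of the welded coupon: dark steel plate 110 mm tall, 70 wide, 8 thick, 0.4 to 0.65 kg, upright, its top 66 mm free above the rack. Axes: z up its height, y along its width, x square out of the bead face, which in the rack faces the robot. A bright rippled bead, 10 mm high, 3 mm proud, runs the full width at mid-height (the back of the joint is flush); the top 45 mm is flat, to grip
- welded_foot (a point): middle of the lower edge of the welded coupon, 55 mm below its centre; stands on the rack's base, 8 mm above the table
- tacked_mid (a point): centre of the tacked coupon: same size and pose, an open seam across its mid-height with only a 9 mm tack at either end; axes as for the welded one. To be left in its pocket
- blank_mid (a point): centre of the blank coupon: same size and pose, plain faces without seam or bead; axes as for the welded one. To be left in its pocket
- coupon_rack: dark steel rack bolted to the table, base 76 x 262 mm, 326 mm long with its foot tabs, 52 mm high; origin on the table under its middle; x away from the robot, y along the row, z up. Three pockets 80 mm apart (centres at y = -80, 0, 80 mm) hold the coupons side by side in any order
- pocket_mouth (a point): centre of the middle pocket at the rack's top, 52 mm above the table. Each pocket is two upright grooves, 12 mm wide and 44 mm deep, for a coupon's side edges (1.5 mm play at each edge); its floor is 8 mm above the table. A spring leaf low behind the coupon presses it with about 4 N on to the front lips, so drawing it takes up to 6 N above its weight

How it is judged:
On the way, in this order (a step that is already met when the one before it is completed fails the run):
1. the welded coupon is drawn up clear of its pocket, still upright (height (world z) of welded_foot above 0.053 m and angle between welded_mid's own z axis and vertical below 0.35 rad), for 0.1 s.
2. it is leaned over, bead face obliquely up, high above the table (angle between welded_mid's own x axis and vertical between 0.52 and 1.05 rad and height (world z) of each of welded_foot, welded_mid above 0.14 m), for 0.2 s.
At the end, for the whole second after the job is handed in: The welded coupon is held still in the fingers alone, the outward normal of its bead face 30 to 60 degrees from straight up (any side), its lower edge and centre over 14 cm above the table; the other two coupons are within 12 mm of where they stood (all of step 2 and contact force between welded and the fingers above 2 N and contact force between welded and coupon_rack below 0.1 N and linear speed of welded below 0.03 m/s and distance of each of tacked_mid, blank_mid from where it was at the start of the episode below 0.012 m); the arm keeps its last pose, push and grip.
It fails at once if the tacked or the blank coupon is pulled out or knocked from its place (distance of any of tacked_mid, blank_mid from where it was at the start of the episode above 0.02 m).
It also fails if it takes over 37 s, if anything falls off the work surface, if the arm or the gripper's body presses on something with over 40 N, if the wrist force passes 120 N, or if a joint passes its speed limit or range.

ROBOT

A 6-joint arm with a two-finger parallel gripper is mounted at the origin on a cart in front of the work surface, level with it; the furniture and walls round the work are solid. World frame = base frame: x ahead of the robot, y to its left, z up, the work surface at z = 0. Lengths are in m, angles in rad, forces in N, time in s.
With the tool pointing down it reaches from about 0.275 to 0.775 m from the base axis. Payload 14.6 kg.
Tool frame: the origin (TCP) lies between the finger pads; the fingertips stand 22 mm ahead of it and the grasp point (between the pads) lies 3 mm ahead of it; z points along the fingers, y is the line along which they close (so a half turn about z gives the same grasp; the last joint's range is limited). The gripper opens to 85 mm and grips with 20 to 120 N. Pads are 22 mm wide; open, the fingers measure 114 mm over their backs; the gripper's body (76 mm by 85 mm) begins 54 mm behind the grasp point. The pads swing forward as they close: fully open they stand 13 mm farther back than shut.
Start: joints at [-1.381, 0.263, -0.048, 1.259, 0, 1.415], TCP at [0.177, -0.494, 0.253] pointing down, gripper open.
Joint ranges: [-2.65, 2.65], [-0.89, 1.7], [-1.18, 1.37], [-2.13, 2.11], [-1.35, 1.29], [-3.14, 3.14]. Speed limits (rad/s): [1.89, 1.89, 2.57, 2.79, 3.14, 3.14].

INTERFACE

Orientations are given as [roll, pitch, yaw] about the fixed x, y, z axes, in that order (R = Rz(yaw) Ry(pitch) Rx(roll)).
In Python, from workcell import manip gives the robot as it stands.
- The arm moves only by the tool step_arm, never from a script. Its argument "moves" is a list of rows, each a list of 3 entries, a list of its own where there are three numbers: the opening, from 0 (shut) to 1 (fully open), then the shift along the tool's x, y, z in mm, then the turn about the tool's z in rad. A call has 1 to 20 rows; each row shifts and turns the commanded pose from where the row before left it, along the tool's axes as they then stand; what a row does not reach is not made up. A row lasts 1/10 s, in which the tool goes at most 50 mm and 8.59 degrees, less where a joint would pass 70% of its speed; a pose out of reach is approached as far as the arm can. A call is refused whole if a number of a shift passes 50 or a number of a turn 0.15, either way. A call with a gripper value outside its range is refused whole. The fingers move at their own pace and stop on an object; the grip force is fixed at half the most. Time passes only in rows, so rows that do not move let the fingers close. It gives the time, the measured TCP pose, the force, the opening and the grip force at its end, in the units of the state.
- manip.observe(): the state, without advancing time (a new reading comes with each control period).
- manip.capture(name): name is "scene" or "side" or "wrist"; returns a dict with "img" (400x640x3 uint8, red, green, blue), "vfov" (degrees; the focal length in pixels is half the picture's height over the tangent of half this angle, whatever the lens; pixels are square), "cx", "cy" (the principal point, pixels), "rvec" (rotation vector, rad) and "tvec" (3), from world to camera coordinates, as OpenCV has them; the wrist camera has in their place "mount" (4x4, takes a point from camera to tool coordinates, whose origin is the TCP and whose axes are the flange's). Camera axes: x right, y down, z forward; pixel columns grow to the right and rows downward; lengths in m; the calibration is good to about 2 mm. A picture is of the moment at which its call begins: read the wrist's pose just before it. There is no depth.
- manip.close_job(): hands the job in; it is judged then, once.
The state is a dict: "time_s": time; "joints": joint angles; "joint_vel": joint speeds; "joint_torque": joint torques, N m; "tool_pos": TCP position; "tool_rot": TCP orientation; "contact_force": force on the tool from outside, world axes, zero at the start; "ft_torque": the same for the moment, N m; "grip_width": opening from 0.0 (shut) to 1.0 (fully open); "finger_force": force on a finger pad.
Only numpy, scipy, OpenCV 4.12 (cv2) and the standard library are available. Lean on these libraries where they do the work, as an engineer would, in place of code of your own. Each camera call takes 0.05 s, during which the arm holds its last target. There are 200 camera calls.

## Working session

There is one attempt and no reset: what is moved stays moved. The work goes in short steps, Python scripts to look and compute and a tool call to move; the robot and the scene stay as the last step left them, time stands still between calls to the robot, and variables do not carry over. Pictures are saved under pics/ and viewed, at most 10 in all, crops included, and the job is handed in when it is done.

Besides the shell and the picture viewer there is one more tool, called after "Call:" as name(argument=value, ...) on one line, values as JSON. step_arm: Moves the arm, as the interface text tells. Its arguments: {"type":"object","properties":{"moves":{"type":"array","items":{"type":"array"}}},"required":["moves"]}

```bash
mkdir -p pics; ls; cat > h.py <<'E'
import numpy as np,cv2
from workcell import manip
from scipy.spatial.transform import Rotation as R
def cam(c,T=None):
    f=200/np.tan(np.radians(c["vfov"])/2)
    K=np.array([[f,0,c["cx"]],[0,f,c["cy"]],[0,0,1]])
    if "mount" in c: M=T@np.array(c["mount"])
    else:
        r=cv2.Rodrigues(np.array(c["rvec"],float))[0]; M=np.eye(4); M[:3,:3]=r.T; M[:3,3]=-r.T@np.array(c["tvec"]).ravel()
    return K,M
def tool():
    s=manip.observe(); T=np.eye(4); T[:3,:3]=R.from_euler('xyz',s["tool_rot"]).as_matrix(); T[:3,3]=s["tool_pos"]; return T
def ray(K,M,u,v):
    d=M[:3,:3]@np.linalg.inv(K)@[u,v,1]; return M[:3,3],d/np.linalg.norm(d)
def onplane(K,M,u,v,z):
    o,d=ray(K,M,u,v); return o+d*(z-o[2])/d[2]
E
python3 - <<'E'
from h import *
import pickle
print(manip.observe())
T=tool()
d={n:manip.capture(n) for n in("scene","side","wrist")}
pickle.dump((T,d),open("c0.pkl","wb"))
for n in d:
    K,M=cam(d[n],T); print(n,K[0,0],M.round(3).tolist())
    cv2.imwrite(f"pics/{n}0.png",d[n]["img"][...,::-1])
E
```

```text
pics
{'time_s': 0.0, 'joints': array([-1.38131392e+00,  2.63565687e-01, -4.89618291e-02,  1.25936674e+00,
       -2.79679585e-05,  1.41552060e+00]), 'joint_vel': array([ 0.00022363, -0.00038542,  0.0002416 ,  0.00033097, -0.00033   ,
        0.00173942]), 'joint_torque': array([-2.89288706e-03, -6.37615156e+01,  3.84563613e+01,  1.37019958e-02,
       -2.75568600e-04, -3.18080836e-06]), 'tool_pos': array([ 0.17738664, -0.49386156,  0.25279377]), 'tool_rot': array([-3.14050361e+00, -1.42166053e-04,  3.44758081e-01]), 'contact_force': array([-0.10495438, -0.16653828,  0.10005924]), 'ft_torque': array([-0.0046761 ,  0.00433649,  0.02539399]), 'finger_force': 0.0, 'grip_width': 1.0018084904253943}
scene 389.2331547754321 [[-0.597, -0.487, 0.637, -0.049], [-0.802, 0.351, -0.483, 0.448], [0.012, -0.8, -0.6, 0.577], [0.0, 0.0, 0.0, 1.0]]
side 393.46737399831403 [[0.952, -0.16, 0.262, 0.281], [-0.306, -0.556, 0.773, -0.604], [0.022, -0.816, -0.578, 0.562], [0.0, 0.0, 0.0, 1.0]]
wrist 326.05950110294646 [[0.338, -0.902, -0.269, 0.245], [-0.941, -0.324, -0.095, -0.468], [-0.001, 0.285, -0.958, 0.374], [0.0, 0.0, 0.0, 1.0]]
```

View pics/scene0.png

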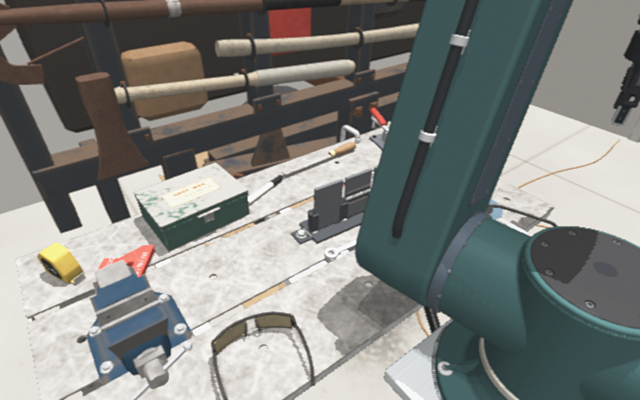

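View pics/side0.png

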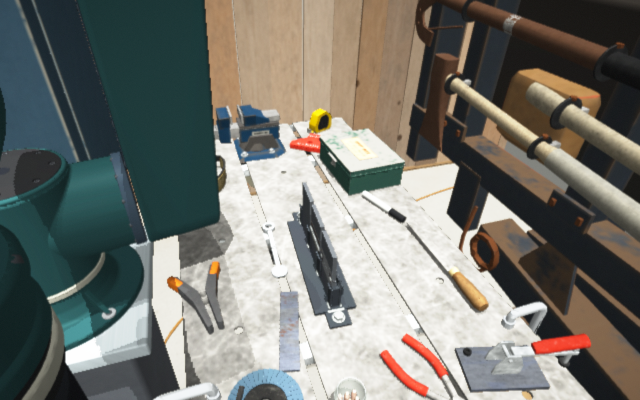

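The scene view shows the rack with its +y bolt at about (302,234) and two plates near (327,205) and (357,183); the arm hides the third. The side view shows the rack running from (340,318) to (297,216), with the plates edge-on.

```bash
python3 - <<'E'
from h import *
import pickle
T,d=pickle.load(open("c0.pkl","rb"))
for n,pts in {"side":[(338,316,.012),(350,320,.004),(322,326,.004),(297,214,.004),(303,185,.118)],"scene":[(302,234,.012),(296,238,.004),(313,187,.118),(341,177,.118),(344,183,.118),(370,171,.118)]}.items():
    K,M=cam(d[n],T)
    for u,v,z in pts: print(n,u,v,onplane(K,M,u,v,z).round(3))
a=cv2.resize(d["side"]["img"][170:340,260:380],None,fx=4.5,fy=3.5*4.5/3.5)[:600,:,::-1]
b=cv2.resize(d["scene"]["img"][160:250,285:385],None,fx=2.5,fy=2.5)[...,::-1]
c=np.zeros((600,800,3),np.uint8); h=min(600,a.shape[0]); c[:h,:540]=a[:h,:540]; c[:b.shape[0],545:545+b.shape[1]]=b[:, :255]
cv2.imwrite("pics/crop.png",c)
E
```

```text
side 338 316 [ 0.459 -0.209  0.012]
side 350 320 [ 0.478 -0.217  0.004]
side 322 326 [ 0.428 -0.215  0.004]
side 297 214 [0.471 0.094 0.004]
side 303 185 [0.47  0.042 0.118]
scene 302 234 [0.475 0.088 0.012]
scene 296 238 [0.479 0.101 0.004]
scene 313 187 [0.482 0.054 0.118]
scene 341 177 [ 0.478 -0.017  0.118]
scene 344 183 [ 0.456 -0.008  0.118]
scene 370 171 [ 0.459 -0.085  0.118]
```

View pics/crop.png

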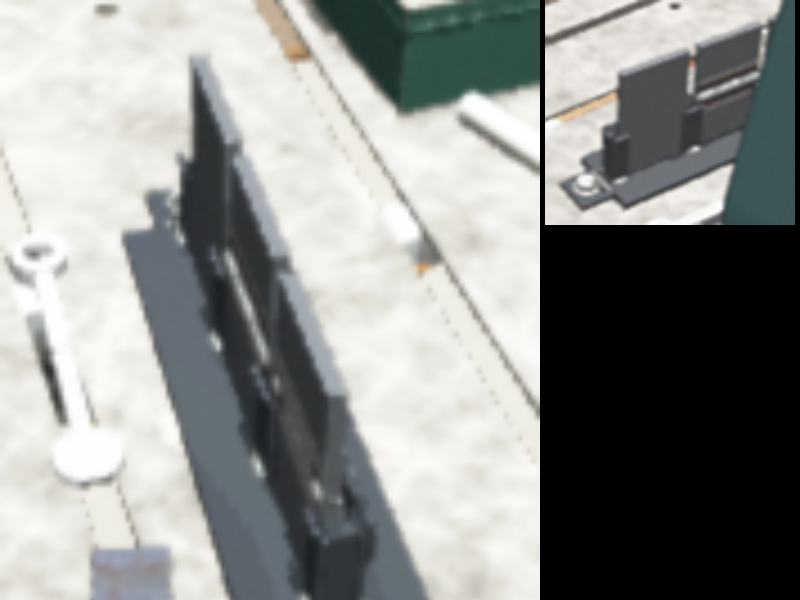

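The crop shows the blank plate at the far (+y) end, a full-width bright bead on the middle plate, and bright spots only at the ends of the near plate. The welded coupon is therefore probably the middle one, near (0.465, -0.06), to be confirmed later. The rows give no pitch, so I'll do a cheap test of what the arm does past its reach limit.

Call:
step_arm(moves=[[1,[0,50,0],0],[1,[0,50,0],0],[1,[0,50,0],0],[1,[0,50,0],0],[1,[0,50,0],0],[1,[0,50,0],0]])

```text
time_s: 0.75
tool_pos: [0.2648, -0.7392, 0.255]
tool_rot: [-3.14, -0.0, 0.345]
contact_force: [0.2, -1.3, -0.1]
grip_width: 0.999
finger_force: 0.0
```

Call:
step_arm(moves=[[1,[0,50,0],0],[1,[0,50,0],0],[1,[0,0,0],0]])

```text
time_s: 1.05
tool_pos: [0.2788, -0.7811, 0.245]
tool_rot: [3.123, 0.0, 0.345]
contact_force: [-0.0, -0.8, -1.0]
grip_width: 1.001
finger_force: 0.0
```

Call:
step_arm(moves=[[1,[0,50,0],0],[1,[0,50,0],0],[1,[0,50,0],0],[1,[0,50,0],0]])

```text
time_s: 1.45
tool_pos: [0.2529, -0.7062, 0.2712]
tool_rot: [-2.992, -0.042, 0.341]
contact_force: [-0.1, 0.8, -0.2]
grip_width: 1.0
finger_force: 0.0
```

```bash
python3 - <<'E'
from h import *
s=manip.observe(); print(s["joints"].round(3),s["tool_pos"].round(4),tool()[:3,2].round(4))
E
```

```text
[-1.344  0.979  1.362  2.108  0.024  1.451] [ 0.2529 -0.7062  0.2712] [-0.0112  0.1545 -0.9879]
```

Call:
step_arm(moves=[[1,[0,-50,0],0],[1,[0,-50,0],0],[1,[0,-50,0],0],[1,[0,-50,0],0]])

```text
time_s: 1.85
tool_pos: [0.2167, -0.6112, 0.2936]
tool_rot: [-2.99, -0.042, 0.342]
contact_force: [-0.5, -1.1, 1.0]
grip_width: 0.997
finger_force: 0.0
```

```bash
python3 - <<'E'
from h import *
s=manip.observe(); print(s["joints"].round(3),s["tool_pos"].round(4),tool()[:3,2].round(4))
E
```

```text
[-1.364  0.617  0.636  1.746  0.021  1.431] [ 0.2167 -0.6112  0.2936] [-0.0117  0.1564 -0.9876]
```

The arm keeps whatever tilt it picked up at its limit, which is what I need to lean the plate. I'll check the upward limit too (wrist joint j4), where the tilt should go outward.

Call:
step_arm(moves=[[1,[0,0,-50],0],[1,[0,0,-50],0],[1,[0,0,-50],0],[1,[0,0,-50],0],[1,[0,0,-50],0]])

```text
time_s: 2.35
tool_pos: [0.2023, -0.5925, 0.4408]
tool_rot: [-3.076, -0.035, 0.342]
contact_force: [0.5, -0.4, 0.6]
grip_width: 1.002
finger_force: 0.0
```

```bash
python3 - <<'E'
from h import *
s=manip.observe(); print(s["joints"].round(3),s["tool_pos"].round(4),tool()[:3,2].round(4))
E
```

```text
[-1.382  0.626  1.093  2.108  0.024  1.415] [ 0.2023 -0.5925  0.4408] [ 0.0108  0.0733 -0.9973]
```

Raising into the j4 limit tilts the tool outward, as expected. One or two more rows will bring it back to vertical.

Call:
step_arm(moves=[[1,[0,0,-35],0],[1,[0,0,0],0]])

```text
time_s: 2.55
tool_pos: [0.1978, -0.5813, 0.4598]
tool_rot: [-3.101, -0.032, 0.343]
contact_force: [0.3, -0.4, 0.2]
grip_width: 1.0
finger_force: 0.0
```

```bash
python3 - <<'E'
from h import *
s=manip.observe(); T=tool();print(s["joints"].round(3),T[:3].round(4).tolist())
w=T[:3,:3].T@(np.array([.445,-.06,.30])-T[:3,3]); print(w.round(3))
E
```

```text
[-1.386  0.591  1.085  2.109  0.025  1.411] [[0.9414, 0.3368, 0.0168, 0.1978], [0.3357, -0.9407, 0.0486, -0.5813], [0.0322, -0.0401, -0.9987, 0.4598]]
[ 0.403 -0.401  0.189]
```

Call:
step_arm(moves=[[1,[45,-44,21],0],[1,[45,-44,21],0],[1,[45,-45,21],0],[1,[45,-45,21],0],[1,[45,-45,21],0],[1,[45,-45,21],0],[1,[45,-45,21],0],[1,[45,-45,21],0],[1,[43,-43,21],0],[1,[0,0,0],-0.146],[1,[0,0,0],-0.146],[1,[0,0,0],-0.146],[1,[0,0,0],-0.146],[1,[0,0,0],-0.146],[1,[0,0,0],-0.146],[1,[0,0,0],-0.146],[1,[0,0,0],-0.146],[1,[0,0,0],0]])

```text
time_s: 4.35
tool_pos: [0.3728, -0.2175, 0.3469]
tool_rot: [3.131, -0.055, 1.514]
contact_force: [0.1, -0.7, 0.1]
grip_width: 0.997
finger_force: 0.0
```

```bash
python3 - <<'E'
from h import *
import pickle
s=manip.observe(); T=tool();print(s["joints"].round(3),T[:3].round(4).tolist())
d={n:manip.capture(n) for n in("side","wrist")}
pickle.dump((T,d),open("c1.pkl","wb"))
cv2.imwrite("pics/wrist1.png",d["wrist"]["img"][...,::-1])
print(manip.observe()["tool_pos"])
E
```

```text
[-0.748  0.102 -0.005  1.491  0.049  0.879] [[0.0568, 0.9983, 0.0135, 0.3728], [0.9969, -0.0574, 0.0541, -0.2175], [0.0548, 0.0104, -0.9984, 0.3469]]
[ 0.37288353 -0.21759886  0.34741534]
```

View pics/wrist1.png

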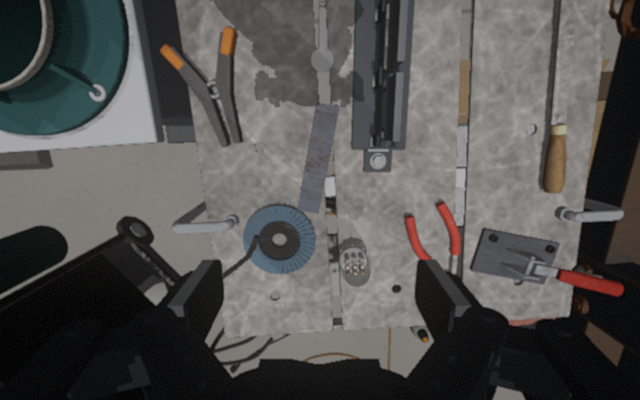

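The wrist view shows the rack at top centre, with its near bolt at about (378,160). The speed limit cut the move short, so I'll continue toward the rack.

```bash
python3 - <<'E'
from h import *
import pickle
T,d=pickle.load(open("c1.pkl","rb"))
K,M=cam(d["wrist"],T)
for p in [(378,160,.012),(352,149,.008),(406,149,.008),(363,10,.008),(413,10,.008)]: print(p,onplane(K,M,*p).round(4))
for tgt in ([.462,-.11,.26],): print((T[:3,:3].T@(np.array(tgt)-T[:3,3])*1000).round())
E
```

```text
(378, 160, 0.012) [ 0.4599 -0.2016  0.012 ]
(352, 149, 0.008) [ 0.4243 -0.1844  0.008 ]
(406, 149, 0.008) [ 0.5004 -0.1889  0.008 ]
(363, 10, 0.008) [ 0.4444 -0.0092  0.008 ]
(413, 10, 0.008) [ 0.5086 -0.0127  0.008 ]
[107.  82.  94.]
```

Call:
step_arm(moves=[[1,[25,20,24],0],[1,[25,20,24],0],[1,[25,20,24],0],[1,[25,20,24],0],[1,[7,2,0],0],[1,[0,0,0],0]])

```text
time_s: 5.05
tool_pos: [0.4626, -0.1102, 0.2589]
tool_rot: [3.13, -0.053, 1.511]
contact_force: [-0.7, 0.1, -0.2]
grip_width: 1.005
finger_force: 0.0
```

```bash
python3 - <<'E'
from h import *
import pickle
s=manip.observe(); T=tool();print(s["joints"].round(3),T[:3].round(4).tolist())
d={n:manip.capture(n) for n in("scene","wrist")}
pickle.dump((T,d),open("c2.pkl","wb"))
w=d["wrist"]["img"][...,::-1]
b=cv2.resize(d["scene"]["img"][150:250,285:445],None,fx=5,fy=5)[:500,:,::-1]
K,M=cam(d["wrist"],T)
cv2.imwrite("pics/wrist2.png",cv2.convertScaleAbs(w,alpha=1.6,beta=10)); cv2.imwrite("pics/scene2.png",cv2.convertScaleAbs(b,alpha=1.5,beta=10))
E
```

```text
[-0.436  0.178 -0.148  1.253  0.054  1.195] [[0.0601, 0.9981, 0.0145, 0.4626], [0.9968, -0.0607, 0.0523, -0.1102], [0.0531, 0.0113, -0.9985, 0.2589]]
```

View pics/wrist2.png

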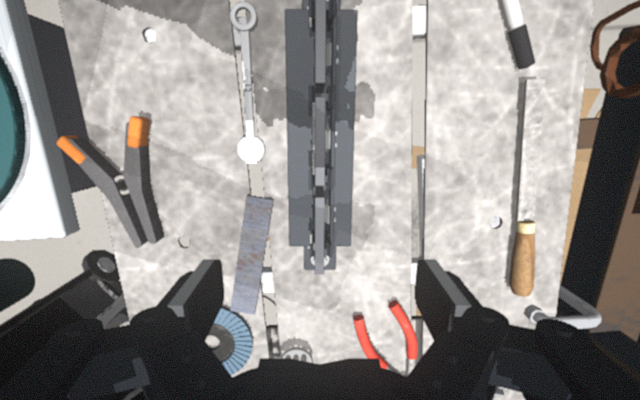

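View pics/scene2.png

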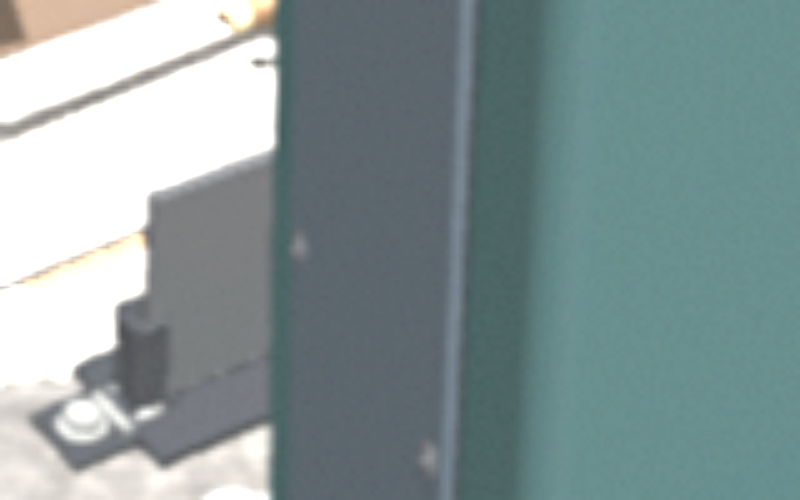

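The wrist view shows the rack's near bolt at about (319,260) and the row of plates at u≈320; the scene view again shows the blank at the +y end. I'll zoom once to confirm the bead and measure the plate tops.

```bash
python3 - <<'E'
from h import *
import pickle
T0,d0=pickle.load(open("c0.pkl","rb")); T,d=pickle.load(open("c2.pkl","rb"))
f=lambda im,s:cv2.convertScaleAbs(cv2.resize(im[...,::-1],None,fx=s,fy=s,interpolation=cv2.INTER_CUBIC),alpha=1.8,beta=25)
a=f(d0["side"]["img"][205:300,295:345],6); b=f(d["wrist"]["img"][0:200,280:360],3); 
c=np.zeros((600,800,3),np.uint8); c[:a.shape[0],:a.shape[1]]=a; c[:600,400:640]=b
cv2.imwrite("pics/z.png",c)
K,M=cam(d["wrist"],T)
print(onplane(K,M,319,260,.012).round(4))
for p in([.466,-.056+.035,.118],[.466,-.056-.035,.118]):
    q=np.linalg.inv(M)@np.r_[p,1]; q=K@q[:3]; print((q[:2]/q[2]).round())
E
```

```text
[ 0.4593 -0.2026  0.012 ]
[315.  97.]
[320. 185.]
```

View pics/z.png

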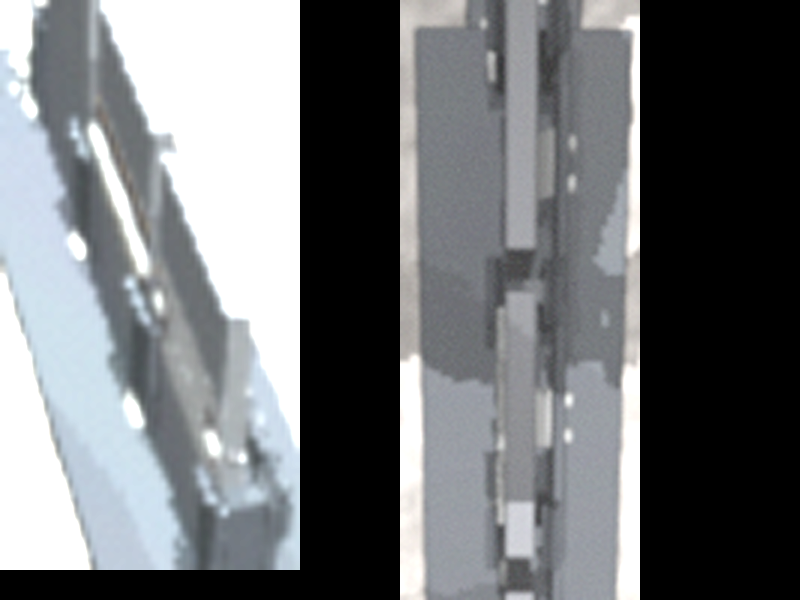

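The zoom confirms it: the middle plate has a continuous bright bead, and the near one only a spot at each end of its seam. In the wrist view the middle plate's top edge runs from (320,97) to (320,185).

```bash
python3 - <<'E'
from h import *
import pickle
T,d=pickle.load(open("c2.pkl","rb"))
K,M=cam(d["wrist"],T)
a=onplane(K,M,320.3,97,.118);b=onplane(K,M,319.7,185,.118);print(a,b,(a+b)/2, np.arctan2(*(a-b)[:2]))
T=tool(); c=(a+b)/2
for z in (.16,.101): 
    # grasp point (3mm ahead of TCP) at plate centre, height z
    t=np.array([c[0],c[1],z])-T[:3,2]*.003-T[:3,3]; print(z,(T[:3,:3].T@t*1000).round(1))
E
```

```text
[ 0.47015145 -0.02146502  0.118     ] [ 0.46550846 -0.0906598   0.118     ] [ 0.46782996 -0.05606241  0.118     ] 0.0669999231855873
0.16 [50.5  0.5 99.6]
0.101 [ 47.4  -0.3 158.5]
```

Call:
step_arm(moves=[[1,[17,0,33],0],[1,[17,0,33],0],[1,[16,0,33],0],[1,[0,0,0],0],[1,[-1,0,20],0],[1,[-1,0,20],0],[1,[-1,0,20],0],[1,[0,0,0],0],[1,[0,0,0],0]])

```text
time_s: 6.05
tool_pos: [0.4686, -0.0572, 0.1045]
tool_rot: [3.127, -0.052, 1.51]
contact_force: [0.4, -0.2, -0.1]
grip_width: 1.001
finger_force: 0.0
```

```bash
python3 - <<'E'
from h import *
T=tool(); c=np.array([.4678,-.0561,.098])
t=c-T[:3,2]*.003-T[:3,3]; print(T[:3,3].round(4),(T[:3,:3].T@t*1000).round(1))
E
```

```text
[ 0.4686 -0.0572  0.1045] [ 0.7 -1.   3.6]
```

Call:
step_arm(moves=[[1,[1,-1,3],0],[0,[0,0,0],0],[0,[0,0,0],0],[0,[0,0,0],0],[0,[0,0,0],0],[0,[0,0,0],0],[0,[0,0,0],0],[0,[0,0,0],0],[0,[0,0,0],0],[0,[0,0,0],0]])

```text
time_s: 7.05
tool_pos: [0.4677, -0.0549, 0.1003]
tool_rot: [3.128, -0.052, 1.511]
contact_force: [4.1, 1.2, 3.4]
grip_width: 0.084
finger_force: 59.3
```

Call:
step_arm(moves=[[0,[0.5,0.1,-10],0],[0,[0.5,0.1,-10],0],[0,[0.5,0.1,-10],0],[0,[0.5,0.1,-10],0],[0,[0.5,0.1,-10],0],[0,[0.5,0.1,-10],0],[0,[0,0,0],0],[0,[0,0,0],0],[0,[1,0,-20],0],[0,[1,0,-20],0],[0,[1,0,-20],0],[0,[1,0,-20],0],[0,[1,0,-20],0],[0,[1,0,-20],0],[0,[0,0,0],0]])

```text
time_s: 8.55
tool_pos: [0.466, -0.0554, 0.2817]
tool_rot: [3.126, -0.052, 1.512]
contact_force: [0.8, 0.2, -6.0]
grip_width: 0.082
finger_force: 61.0
```

```bash
python3 - <<'E'
from h import *
s=manip.observe(); T=tool();print(s["joints"].round(3),T[:3].round(4).tolist(),s["grip_width"],s["contact_force"])
d=manip.capture("side"); cv2.imwrite("pics/side3.png",d["img"][...,::-1])
E
```

```text
[-0.323  0.154 -0.117  1.298  0.054  1.307] [[0.0591, 0.9981, 0.0184, 0.466], [0.9969, -0.06, 0.0507, -0.0554], [0.0517, 0.0154, -0.9985, 0.2817]] 0.08231800326441757 [ 0.83721963  0.1983952  -5.96608461]
```

View pics/side3.png

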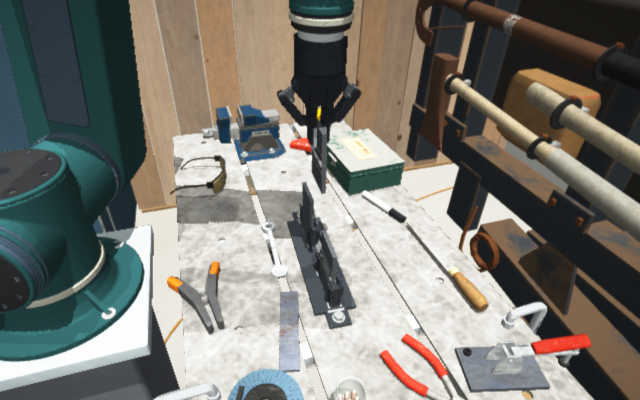

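The plate is clear and upright, and the other two still stand in the rack. Next I turn it so the bead will face outward at the free azimuth I tested earlier.

Call:
step_arm(moves=[[0,[0,0,0],-0.14],[0,[0,0,0],-0.14],[0,[0,0,0],-0.14],[0,[0,0,0],-0.14],[0,[0,0,0],-0.14],[0,[0,0,0],-0.14],[0,[0,0,0],-0.14],[0,[0,0,0],-0.14],[0,[0,0,0],-0.14],[0,[0,0,0],-0.14],[0,[0,0,0],-0.14],[0,[0,0,0],-0.14],[0,[0,0,0],-0.14],[0,[0,0,0],-0.08],[0,[0,0,0],0]])

```text
time_s: 10.1
tool_pos: [0.4649, -0.0551, 0.2788]
tool_rot: [3.095, 0.028, -2.872]
contact_force: [-0.4, -0.2, -4.7]
grip_width: 0.086
finger_force: 60.9
```

```bash
python3 - <<'E'
from h import *
s=manip.observe(); T=tool();print(s["joints"].round(3),T[:3].round(4).tolist(),s["grip_width"],s["contact_force"])
print((T[:3,:3].T@(np.array([.2,-.5,.42])-T[:3,3])*1000).round())
E
```

```text
[-0.323  0.156 -0.122  1.296  0.054 -0.594] [[-0.9634, -0.2677, 0.0141, 0.4649], [-0.2666, 0.9624, 0.0521, -0.0551], [-0.0275, 0.0464, -0.9985, 0.2788]] 0.08626766645020596 [-0.42264431 -0.1574779  -4.65993086]
[ 370. -351. -168.]
```

Call:
step_arm(moves=[[0,[31,-29,-14],0],[0,[31,-29,-14],0],[0,[31,-29,-14],0],[0,[31,-29,-14],0],[0,[31,-29,-14],0],[0,[31,-29,-14],0],[0,[31,-29,-14],0],[0,[31,-29,-14],0],[0,[31,-29,-14],0],[0,[31,-29,-14],0],[0,[31,-29,-14],0],[0,[29,-32,-14],0],[0,[0,0,0],0]])

```text
time_s: 11.4
tool_pos: [0.1974, -0.5045, 0.4196]
tool_rot: [3.095, 0.028, -2.879]
contact_force: [1.0, 0.7, -6.2]
grip_width: 0.08
finger_force: 62.1
```

```bash
cat > o.py <<'E'
from h import *
s=manip.observe(); T=tool();n=-T[:3,1]
print(s["time_s"],s["joints"].round(3),T[:3].round(3).tolist(),s["grip_width"],s["contact_force"].round(1),"bead normal",n.round(3),"from up",np.degrees(np.arccos(n[2])).round(1))
print("world up in tool",T[2,:3].round(3))
E
python3 o.py
```

```text
11.4 [-1.361  0.35   0.529  1.798  0.026 -1.624] [[-0.965, -0.26, 0.015, 0.197], [-0.259, 0.964, 0.052, -0.504], [-0.028, 0.047, -0.999, 0.42]] 0.08004056620002539 [ 1.   0.7 -6.2] bead normal [ 0.26  -0.964 -0.047] from up 92.7
world up in tool [-0.028  0.047 -0.999]
```

Call:
step_arm(moves=[[0,[-1,2,-45],0],[0,[-1,2,-45],0],[0,[-1,2,-45],0],[0,[-1,2,-45],0],[0,[-1,2,-45],0],[0,[-1,2,-45],0],[0,[0,0,0],0]])

```text
time_s: 12.1
tool_pos: [0.182, -0.4511, 0.5658]
tool_rot: [-3.068, 0.028, -2.875]
contact_force: [-0.3, 1.0, -4.5]
grip_width: 0.086
finger_force: 62.3
```

```bash
python3 o.py
```

```text
12.1 [-1.373  0.306  0.916  2.109  0.033 -1.638] [[-0.964, -0.261, 0.047, 0.182], [-0.263, 0.963, -0.064, -0.451], [-0.028, -0.074, -0.997, 0.566]] 0.08570103150016821 [-0.3  1.  -4.5] bead normal [ 0.261 -0.963  0.074] from up 85.8
world up in tool [-0.028 -0.074 -0.997]
```

It is tilting the right way, so I'll continue upward.

Call:
step_arm(moves=[[0,[-1,-4,-45],0],[0,[-1,-5,-45],0],[0,[-1,-6,-45],0],[0,[-1,-7,-45],0],[0,[-1,-8,-45],0],[0,[-1,-9,-45],0],[0,[-1,-10,-45],0],[0,[-1,-10,-45],0],[0,[0,0,0],0]])

```text
time_s: 13.0
tool_pos: [0.1634, -0.3896, 0.6677]
tool_rot: [-2.814, 0.02, -2.874]
contact_force: [0.8, -0.0, -4.1]
grip_width: 0.085
finger_force: 62.5
```

```bash
python3 o.py
```

```text
13.0 [-1.398  0.141  1.004  2.11   0.049 -1.654] [[-0.964, -0.244, 0.103, 0.163], [-0.264, 0.915, -0.305, -0.39], [-0.02, -0.321, -0.947, 0.668]] 0.08456303126491911 [ 0.8 -0.  -4.1] bead normal [ 0.244 -0.915  0.321] from up 71.2
world up in tool [-0.02  -0.321 -0.947]
```

Call:
step_arm(moves=[[0,[0,-15,-44],0],[0,[0,-15,-44],0],[0,[0,-17,-43],0],[0,[0,-18,-43],0],[0,[0,-18,-43],0],[0,[0,-20,-42],0],[0,[0,-20,-42],0],[0,[0,-20,-42],0],[0,[0,0,0],0]])

```text
time_s: 13.9
tool_pos: [0.1528, -0.3489, 0.7604]
tool_rot: [-2.552, 0.006, -2.881]
contact_force: [-0.9, 0.7, -4.6]
grip_width: 0.085
finger_force: 62.5
```

```bash
python3 o.py
```

```text
13.9 [-1.42   0.055  1.179  2.109  0.066 -1.658] [[-0.966, -0.211, 0.148, 0.153], [-0.258, 0.804, -0.536, -0.349], [-0.006, -0.556, -0.831, 0.76]] 0.0845376944759977 [-0.9  0.7 -4.6] bead normal [ 0.211 -0.804  0.556] from up 56.2
world up in tool [-0.006 -0.556 -0.831]
```

Call:
step_arm(moves=[[0,[0,-24,-37],0],[0,[0,-25,-36],0],[0,[0,-25,-36],0],[0,[0,-26,-35],0],[0,[0,-26,-35],0],[0,[0,0,0],0],[0,[0,0,0],0],[0,[0,0,0],0]])

```text
time_s: 14.7
tool_pos: [0.1525, -0.3354, 0.81]
tool_rot: [-2.405, 0.0, -2.887]
contact_force: [-0.4, 0.2, -5.1]
grip_width: 0.085
finger_force: 62.6
```

```bash
python3 o.py; python3 - <<'E'
from h import *
for n in("side","wrist"): cv2.imwrite(f"pics/{n}4.png",manip.capture(n)["img"][...,::-1])
E
```

```text
14.7 [-1.416  0.044  1.316  2.109  0.067 -1.645] [[-0.968, -0.187, 0.17, 0.153], [-0.252, 0.717, -0.65, -0.335], [-0.0, -0.672, -0.741, 0.81]] 0.08512612342680284 [-0.4  0.2 -5.1] bead normal [ 0.187 -0.717  0.672] from up 47.8
world up in tool [-0.    -0.672 -0.741]
```

View pics/wrist4.png

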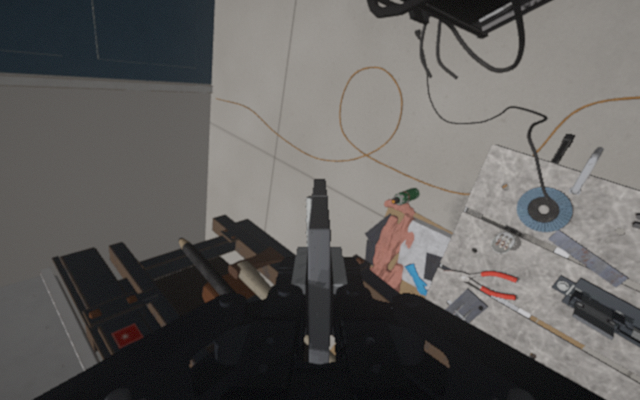

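The wrist view shows the plate held between the pads at about (320,270), with the bead on its -y side at about (309,210). That is the face looking up, 48° from vertical. I'm handing in.

```bash
python3 -c "
from workcell import manip
print(manip.observe()['joint_vel'].round(3)); print(manip.close_job())"
```

```text
[ 0.    -0.     0.003 -0.001 -0.001  0.   ]
the job is handed in; nothing more can be done
None
```

I drew the welded (middle) coupon and handed the job in with it held still, bead face about 48° from straight up and the tool 0.81 m above the table; the other two still stood in the rack after the draw, and no verdict came back.

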